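Park the cabinet's sliding door at its red stop

ROBOT

A 6-joint arm with a two-finger parallel gripper is mounted at the origin on the work surface. World frame = base frame: x ahead of the robot, y to its left, z up, the work surface at z = 0. Lengths are in mm, angles in rad, forces in N, time in s.
With the tool pointing down it reaches from about 300 to 775 mm from the base axis. Payload 14.6 kg.
Tool frame: the origin (TCP) lies on the centre line of the jaws, within the pads' length; the fingertips stand 19 mm ahead of it and the grasp point (between the pads) is the TCP (bot.tip_reach is the distance from the TCP to the fingertips, in mm); y points along the fingers, x is the direction in which the jaws open and shut, and the axes are right-handed (so a half turn about y gives the same grasp; the last joint's range is limited). The gripper opens to 85 mm and grips with 20 to 120 N. Pads are 22 mm wide; open, the fingers measure 114 mm over their backs; the gripper's body (76 mm by 85 mm) begins 54 mm behind the grasp point. The pads swing forward as they close: fully open they stand 13 mm farther back than shut.
Start: joints at [-1.339, 0.3, 1.521, -0, 1.321, -0.067], TCP at [161.899, -525.622, 250.281] pointing down, gripper open.
Joint ranges: [-3.03, 3.03], [-0.79, 2.21], [0.23, 2.52], [-1.04, 4.18], [0, 3.07], [-2.55, 2.55]. Speed limits (rad/s): [2.22, 2.22, 2.57, 3.14, 3.14, 3.14].

INTERFACE

Orientations are given as a unit quaternion [w, x, y, z].
In Python, from rig import bot gives the robot as it stands. Calls block until the motion is done:
- bot.move_to(position, orientation): joint-space move of the TCP to a pose.
- bot.servo_line(position, attitude=None, speed=150, until_force=None): straight line of the TCP; attitude=None keeps the orientation; speed is the mean speed in mm/s. With until_force (N) it stops when the force on the tool has changed by that much, and returns True; else False.
- bot.move_joints(angles): joint-space move.
- bot.move_gripper(opening, grip_force=None): finger opening in mm; grip_force is the grip in N (None keeps the last); returns when the fingers have stopped.
- bot.dwell(seconds).
- bot.ik(position, orientation): joint angles nearest the present ones, or None.
- bot.read_state(): the state.
- bot.read_camera(name): name is "scene" or "top"; returns a dict with "image" (400x640x3 uint8, blue, green, red), "depth" (400x640 float32, mm along the optical axis (not along the pixel's ray), 0 where there is no reading), "fovy" (degrees; the focal length in pixels is half the picture's height over the tangent of half this angle, whatever the lens; pixels are square), "cx", "cy" (the principal point, pixels), "eye" and "attitude" of the camera in the world. Camera axes: x right, y down, z forward; pixel columns grow to the right and rows downward; lengths in mm; the calibration is good to about 2 mm. A picture is of the moment at which its call begins.
A pose or a line that the arm cannot do raises bot.MotionError and nothing moves.
- bot.finish_job(): hands the job in, once; it reports no verdict.
The state is a dict: "clock": time; "joint_positions": joint angles; "qvel": joint speeds; "effort": joint torques, N m; "ee_pos": TCP position; "tool_rot": TCP orientation; "ft_force": force on the tool from outside, world axes, zero at the start; "moment": the same for the moment, N m; "grip_width": finger opening in mm.
Only numpy, scipy, OpenCV 4.12 (cv2) and the standard library are available. Lean on these libraries where they do the work, as an engineer would, in place of code of your own. Each camera call takes 0.05 s, during which the arm holds its last target.

TASK

The clear cabinet's sliding door is held by a friction brake. Press the brass-coloured pad in the middle of the catch on top of the door to free it, and with the pad kept down push the door along its rail until the catch rests against the red stop; then let the pad come back up so that the brake holds the door there. Never force the door along while the brake is on, and leave the other things standing where they are.

Things in the scene. Friction and masses are not known exactly. Their poses are not given: they have to be found in the camera images.
- cabinet: Fixed clear acrylic cabinet, 200 mm deep (x), 460 mm wide (y), roof 178 mm high. Origin: centre of its underside; its -x side faces the robot; z up. An aluminium rail along its y stands over the roof, 70 mm in front of its centre, top 198 mm high. On it rides a black catch, 44 mm (x) by 90 mm (y), 198 to 210 mm high, that carries the clear door (170 mm wide, in front).
- pad_top (a point): Centre of the upper face of the brass-coloured press pad in the middle of the catch, 220 mm above the shelf when up. Pad 36 mm (cabinet x) by 56 mm (y), 10 mm proud of the catch, with a lip 5 mm thick, 3 mm high at both y ends: a dish 46 mm long between. It travels with the door, so a fingertip pressed down in the dish can push the door along.
- pad (a joint): How far the press pad is down, m: 0 up (brake on), 0.006 at the bottom. It springs back up; the first movement takes 7 N, the bottom 9 N. While it is up the brake holds the door against 6 to 12 N; from 1.5 mm down the brake is free and the door slides with about 1 N.
- door (a joint): Position of the door and catch along the cabinet's +y, m: 0 in the middle of the rail.
- red_stop: Red stop clamped on the rail, rigid: 40 mm (cabinet x) by 12 mm (y, its thickness), 20 mm high. Origin: the middle of its thickness, on the rail's top; axes as the cabinet's. It may be on either side of the catch. The catch rests against it when pad_top is 51 mm from this origin along the rail.
- grey_stop: Grey stop of the same size, clamped on the rail on the other side of the catch; not the one to go to. Origin as for the red one.
- brass_die: Brass-coloured aluminium die, 22 mm cube, loose on the shelf in front and to the side of the cabinet. Origin: centre of its underside. To be left alone.
- white_die: White die, 20 mm cube, loose on the back part of the cabinet's roof. Origin: centre of its underside. To be left alone.
- egg_cup: White ceramic egg cup, 50 mm across, 62 mm high, loose on the back part of the cabinet's roof. Origin: centre of its underside. To be left alone.
- dice_tower: Black plastic dice tower, 90 x 75 x 200 mm, loose on the shelf to the left of the cabinet. Origin: centre of its underside. To be left alone.
- bamboo_pot: Bamboo pot with pencils, 73 mm across, 110 mm high (pencils to 175 mm), loose on the shelf to the right of the cabinet. Origin: centre of its underside. To be left alone.
- snack_bowl: Blue ceramic bowl, 110 mm across, 45 mm high, loose on the shelf in front and to the side of the cabinet. Origin: centre of its underside. To be left alone.

How it is judged (in metres and radians):
On the way, in this order (a step that is already met when the one before it is completed fails the run):
1. the press pad is pressed down at least 1.2 mm before the door has moved along (value of joint pad above 0.0012 m and distance of pad_top from where it was at the start of the episode below 0.012 m), for 0.1 s.
2. the catch has come up against the red stop (within 4 mm) (horizontal distance between pad_top and red_stop below 0.055 m), for 0.1 s.
At the end, for the whole second after the job is handed in: The catch rests against the red stop (gap under 4 mm), the press pad is up again (less than 1 mm down) and the door is at rest (horizontal distance between pad_top and red_stop below 0.055 m and value of joint pad below 0.001 m and velocity of joint door between -0.005 and 0.005 m/s); the robot touches nothing.
It fails at once if the door is forced along (faster than 15 mm/s) while the brake is on (pad less than 0.5 mm down) (value of joint pad below 0.0005 m and (velocity of joint door above 0.015 m/s or velocity of joint door below -0.015 m/s)).
It fails at once if a bystander (either die, egg cup, dice tower, bamboo pot, bowl) is moved or lifted by more than 20 mm (distance of any of brass_die, white_die, egg_cup, dice_tower, bamboo_pot, snack_bowl from where it was at the start of the episode above 0.02 m).
It also fails if it takes over 40 s, if anything falls off the work surface, if the arm or the gripper's body presses on something with over 40 N, if the wrist force passes 120 N, or if a joint passes its speed limit or range.

## Working session

There is one attempt and no reset: what is moved stays moved. The work goes in short steps, each a Python script; the robot and the scene stay as the last script left them, time stands still between calls to the robot, and variables do not carry over. Pictures are saved under pics/ and viewed, and the job is handed in when it is done.

```bash
mkdir -p pics; python3 - <<'E'
from rig import bot
import cv2,pickle
d={}
for n in("scene","top"):
    c=bot.read_camera(n);d[n]=c
    cv2.imwrite(f"pics/{n}0.png",c["image"]);print(n,{k:v for k,v in c.items() if k not in("image","depth")})
pickle.dump(d,open("cam0.pkl","wb"))
s=bot.read_state();print(s["clock"],s["tool_rot"],s["ft_force"],bot.tip_reach)
E
```

```text
scene {'fovy': 42.480535996926044, 'cx': 320.0790140175169, 'cy': 194.49550005679637, 'eye': array([1487.00689928,  694.92671345, 1338.73437335]), 'attitude': array([-0.16756036,  0.42200508,  0.82615393, -0.33362392])}
top {'fovy': 56.67538657922317, 'cx': 320.4950316231132, 'cy': 200.79383847130217, 'eye': array([ 499.13195659,    6.08083284, 1179.5590822 ]), 'attitude': array([ 0.01423025, -0.70334152,  0.71040311, -0.02087169])}
0.1 [ 0.56907618 -0.56860485  0.42029567 -0.41975274] [-0.04594108  0.62397816 -0.24877481] 19.0
```

View pics/top0.png

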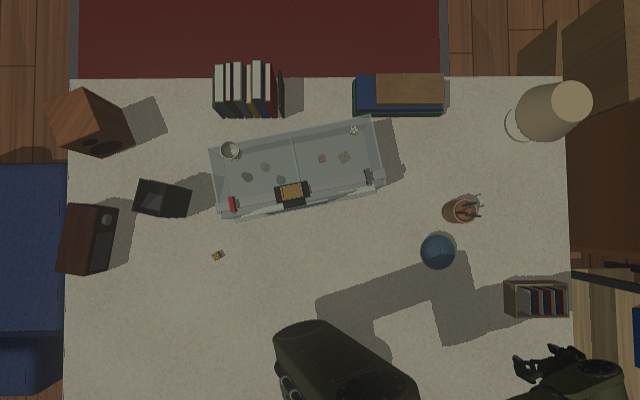

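View pics/scene0.png

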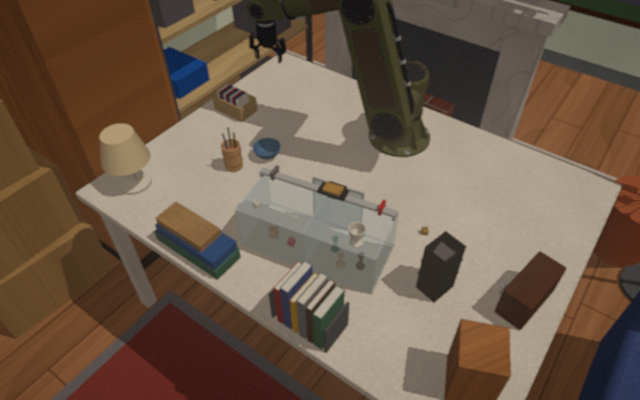

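The top view shows the pad at about (291,192), the red stop at (232,204) and the grey stop at (368,177). I'll enlarge that area.

```bash
python3 - <<'E'
import cv2,pickle
c=pickle.load(open("cam0.pkl","rb"))
im=c["top"]["image"][165:225,215:315]
cv2.imwrite("pics/topz.png",cv2.resize(im,None,fx=8,fy=8,interpolation=cv2.INTER_CUBIC))
im=c["scene"]["image"][160:235,300:400]
cv2.imwrite("pics/scz.png",cv2.resize(im,None,fx=8,fy=8,interpolation=cv2.INTER_CUBIC))
im=c["top"]["image"][160:220,300:400]
cv2.imwrite("pics/topg.png",cv2.resize(im,None,fx=8,fy=8,interpolation=cv2.INTER_CUBIC))
E
```

```text
(no output)
```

View pics/topz.png

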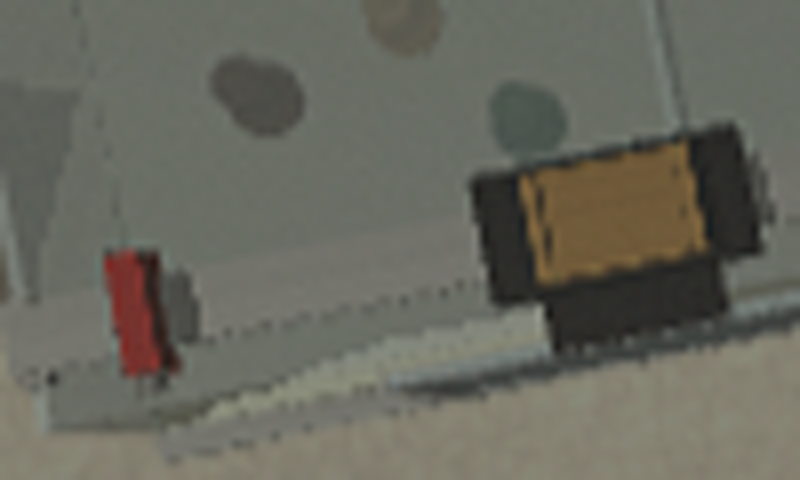

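View pics/scz.png

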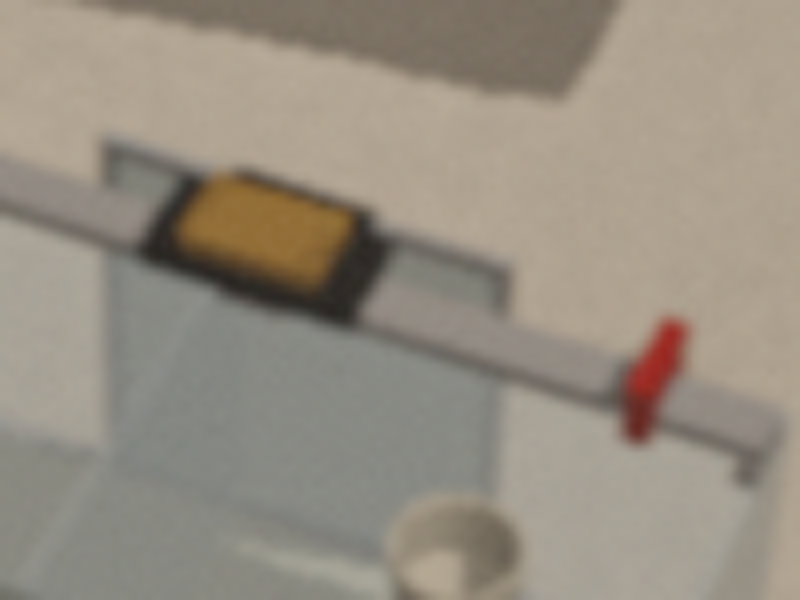

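View pics/topg.png

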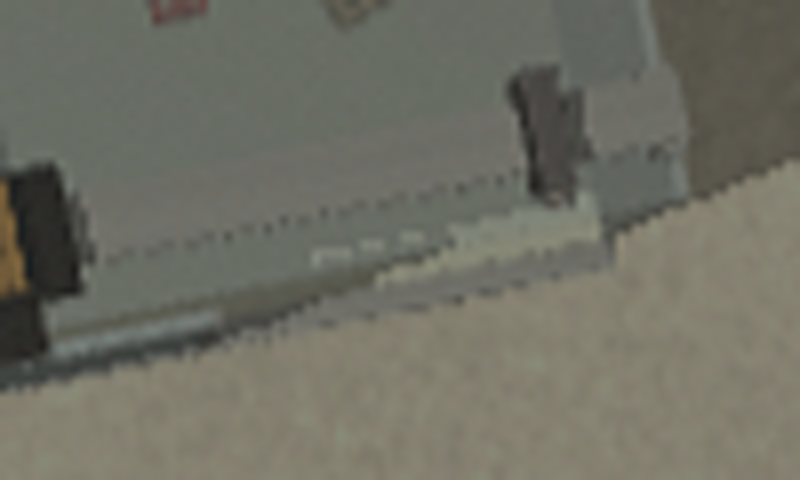

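```bash
cat > h.py <<'E'
import numpy as np
from scipy.spatial.transform import Rotation as R
def ray(c,u,v):
    f=200/np.tan(np.radians(c["fovy"]/2)); q=c["attitude"]
    return R.from_quat([q[1],q[2],q[3],q[0]]).apply([(u-c["cx"])/f,(v-c["cy"])/f,1])
def atz(c,u,v,z):
    d=ray(c,u,v); return c["eye"]+d*(z-c["eye"][2])/d[2]
def dep(c,u,v):
    return c["eye"]+ray(c,u,v)*c["depth"][int(round(v)),int(round(u))]
def zc(x,y,x0,y0): return (x+.5)/8-.5+x0,(y+.5)/8-.5+y0
E
python3 - <<'E'
import pickle,numpy as np
from h import *
from rig import bot
d=pickle.load(open("cam0.pkl","rb"));t,s=d["top"],d["scene"]
P=lambda n,v:print(n,np.round(v,1))
pc=[atz(t,*zc(x,y,215,165),222) for x,y in[(520,178),(687,142),(707,250),(540,285)]]
for p in pc:P("pad",p)
pad=np.mean(pc,0);P("padc",pad)
P("depth",dep(t,291,191))
red=atz(t,*zc(133,312,215,165),218);P("red",red);P("reddep",dep(t,231,203))
g=atz(t,*zc(541,135,300,160),218);P("grey",g)
P("rg dir",np.degrees(np.arctan2(*(red-g)[1::-1])))
# scene
ps=[atz(s,*zc(x,y,300,160),z) for x,y,z in[(235,175,222),(355,208,222),(320,288,221),(175,240,221)]]
P("scene pad",np.mean(ps,0));P("dep",dep(s,*zc(268,232,300,160)))
P("scene red",atz(s,*zc(662,360,300,160),218))
P("d",pad-red)
for n,u,v in[("eggcup",231,150),("whitedie",354,130),("brass",218,255),("tower",163,198),("bowl",438,251),("pot",462,208)]:P(n,dep(t,u,v))
s=bot.read_state();q=s["tool_rot"];P("Rtool",R.from_quat([q[1],q[2],q[3],q[0]]).as_matrix());P("ee",s["ee_pos"])
E
```

```text
pad [583.9 102.4 222. ]
pad [595.1  48.3 222. ]
pad [560.   42.1 222. ]
pad [549.2  96.1 222. ]
padc [572.1  72.2 222. ]
depth [572.9  73.  220.8]
red [541.9 228.1 218. ]
reddep [543.5 229.1 215.8]
grey [ 609.3 -125.6  218. ]
rg dir 100.8
scene pad [575.9  77.  221.5]
dep [578.1  77.1 220.9]
scene red [545. 232. 218.]
d [  30.1 -155.9    4. ]
eggcup [684.2 231.8 205.3]
whitedie [736.5 -94.9 199. ]
brass [391.9 313.5  23.4]
tower [559.2 411.5 200.4]
bowl [ 395.4 -373.5    9. ]
pot [ 528.1 -424.6   82.2]
Rtool [[ 0.3 -0.   1. ]
 [-1.   0.   0.3]
 [-0.  -1.   0. ]]
ee [ 161.8 -525.5  249.8]
```

Both cameras agree to about 5 mm: the pad is near (574,74.5) and the red stop lies 159 mm away along +y of the rail, so the door travels about 108 mm. I'll close the gripper, set its 22 mm width along the rail, and go above the pad.

```bash
cat >> h.py <<'E'
a=np.radians(100.9); U=np.array([np.cos(a),np.sin(a),0])
PAD=np.array([574,74.5,220.])
def quat(sgn=1):
    X=sgn*np.array([np.sin(a),-np.cos(a),0]); Y=np.array([0,0,-1.]); Z=np.cross(X,Y)
    q=R.from_matrix(np.c_[X,Y,Z]).as_quat(); return np.array([q[3],q[0],q[1],q[2]])
E
python3 - <<'E'
from rig import bot
from h import *
import cv2
bot.move_gripper(0,40)
p=np.array(bot.read_state()["ee_pos"]);bot.servo_line(p+[0,0,80])
best=None
for sg in(1,-1):
    j=bot.ik(PAD+[0,0,100],quat(sg));j2=bot.ik(PAD+110*U+[0,0,30],quat(sg));print(sg,j,j2)
    if j is not None and (best is None or abs(j[5])<best[0]):best=(abs(j[5]),sg)
sg=best[1];open("sg","w").write(str(sg))
bot.move_to(PAD+[0,0,100],quat(sg))
bot.servo_line(PAD+[0,0,19+12],speed=80)
bot.dwell(.3)
s=bot.read_state();print(s["clock"],s["ee_pos"],s["ft_force"],s["grip_width"])
c=bot.read_camera("scene");cv2.imwrite("pics/s1.png",cv2.resize(c["image"][120:220,270:400],None,fx=6,fy=6,interpolation=2))
c=bot.read_camera("top");cv2.imwrite("pics/t1.png",cv2.resize(c["image"][145:245,215:345],None,fx=6,fy=6,interpolation=2))
E
```

```text
1 [ 6.57945083e-02  3.23954943e-01  1.32910867e+00 -4.44089210e-16
  1.48852904e+00 -1.24446380e-01] [ 2.55810981e-01  3.72860808e-01  1.42467714e+00 -4.44089210e-16
  1.34405471e+00  6.55700928e-02]
-1 None None
5.4333 [574.03299851  74.49403688 251.23396646] [ 0.04039183 -1.1440868  -0.25294564] 0.09773453895670597
```

View pics/s1.png

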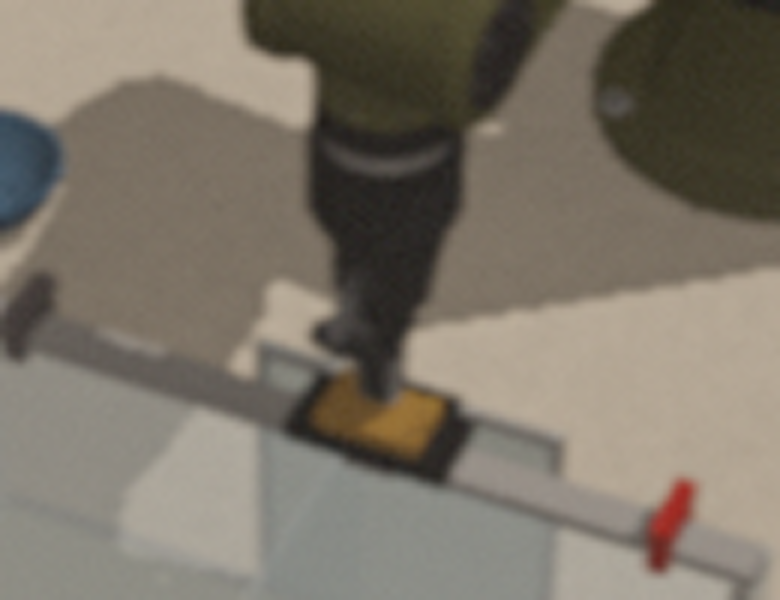

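View pics/t1.png

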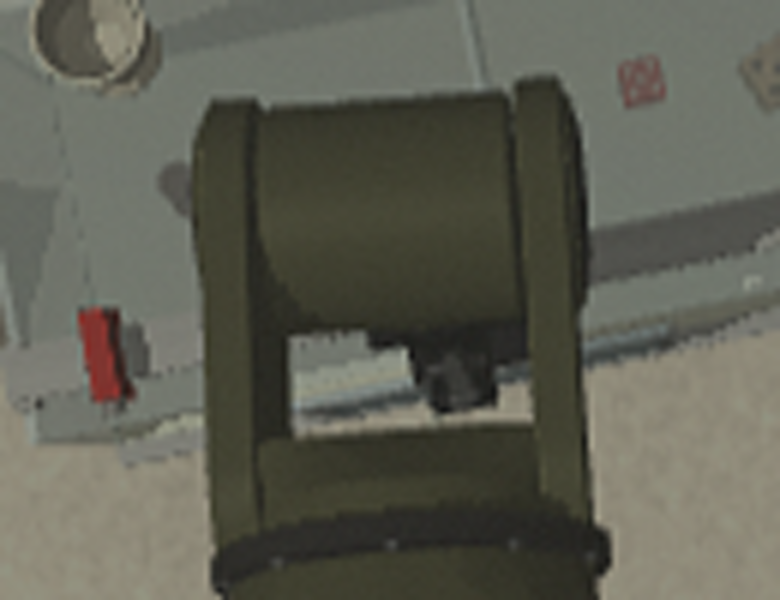

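The scene view puts the fingertip at about (378,395) in the crop, roughly 12 mm above the pad centre at (380,415), so it is centred. Next I press.

```bash
python3 - <<'E'
from rig import bot
from h import *
s=bot.read_state();f0=np.array(s["ft_force"])
hit=bot.servo_line(PAD+[0,0,19-8],speed=10,until_force=4)
s=bot.read_state();p=np.array(s["ee_pos"]);print(hit,s["clock"],p,np.array(s["ft_force"])-f0)
for k in range(3):
    bot.dwell(.1);s=bot.read_state();print(s["ee_pos"],np.array(s["ft_force"])-f0)
E
```

```text
True 6.7583 [574.0422494   74.51956537 238.73953454] [-1.16066828  0.56038732  6.78960561]
[574.02811952  74.51471403 238.89749103] [-1.74160332  0.76862202  5.90506514]
[574.0527019   74.52576167 238.97277805] [-2.67627856  0.40836744  6.12847562]
[574.05332357  74.51320204 238.9815842 ] [-3.28804747  0.36765402  6.43496735]
```

Contact came with the tip at z = 220, the dish floor. I'll press 4 mm further.

```bash
python3 - <<'E'
from rig import bot
from h import *
p=np.array([574,74.5,235.]);f0=np.array([.04,-1.14,-.25])
bot.servo_line(p,speed=8)
for k in range(3):
    bot.dwell(.1);s=bot.read_state();print(s["clock"],s["ee_pos"],np.array(s["ft_force"])-f0)
E
```

```text
7.7 [574.10149075  74.54241162 235.867894  ] [-2.80779703  1.89470518  8.06617009]
7.8 [574.09188042  74.52565159 235.86894328] [-2.7275582   0.41137969  9.46177705]
7.9 [574.10613433  74.53621784 235.88015844] [-3.07713168  0.53731913  8.43046423]
```

The pad is about 3 mm down at about 8.5 N, so the brake is free. Now I'll push: 90 mm at a cruise, then slowly with a force stop.

```bash
python3 - <<'E'
from rig import bot
from h import *
p=np.array([574,74.5,235.]);f0=np.array([.04,-1.14,-.25])
def rep(n):
    s=bot.read_state();e=np.array(s["ee_pos"]);f=np.array(s["ft_force"])-f0
    print(n,s["clock"],"along",np.dot(e-p,U).round(1),e.round(1),"F",f.round(1),"Fu",np.dot(f,U).round(1))
bot.servo_line(p+30*U,speed=30);rep(1)
bot.servo_line(p+88*U,speed=40);rep(2)
bot.dwell(.2);rep(3)
h=bot.servo_line(p+130*U,speed=12,until_force=5);print(h);rep(4)
bot.dwell(.2);rep(5)
import cv2
c=bot.read_camera("scene");cv2.imwrite("pics/s2.png",cv2.resize(c["image"][140:240,290:420],None,fx=6,fy=6,interpolation=2))
E
```

```text
1 9.05 along 30.1 [568.3 104.  235.8] F [-4.7  0.9  8.2] Fu 1.8
2 10.65 along 88.1 [557.2 161.  235.7] F [-5.3  0.8  7.8] Fu 1.8
3 10.85 along 88.1 [557.2 161.  235.7] F [-5.9  0.9  8.3] Fu 2.0
True
4 12.7083 along 109.0 [553.4 181.6 236.1] F [-1.9  0.4  8.9] Fu 0.7
5 12.9083 along 109.0 [553.3 181.6 236.2] F [-0.7  0.5  7.1] Fu 0.6
```

View pics/s2.png

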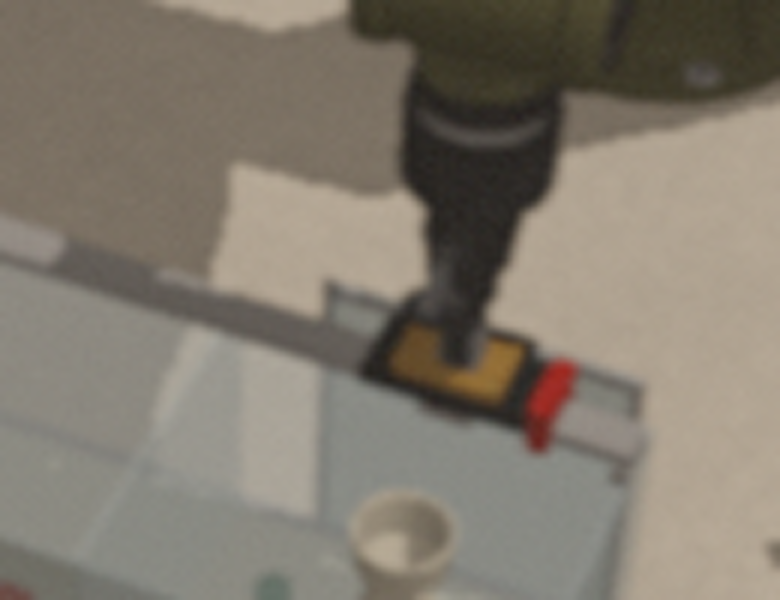

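The image shows the catch at or very near the red stop (545,400), but the along-rail force isn't conclusive. I'll check by creeping on.

```bash
python3 - <<'E'
from rig import bot
from h import *
p=np.array([574,74.5,234.5]);f0=np.array([.04,-1.14,-.25])
def rep(n):
    s=bot.read_state();e=np.array(s["ee_pos"]);f=np.array(s["ft_force"])-f0
    print(n,s["clock"],"along",np.dot(e-p,U).round(1),e.round(1),"F",f.round(1),"Fu",np.dot(f,U).round(1))
for k in (109,110,111,112,113,114,115,116):
    h=bot.servo_line(p+k*U,speed=6);bot.dwell(.1);rep(k)
    s=bot.read_state()
    if np.dot(np.array(s["ft_force"])-f0,U)<-6:break
import cv2
c=bot.read_camera("scene");cv2.imwrite("pics/s3.png",cv2.resize(c["image"][175:225,340:405],None,fx=12,fy=12,interpolation=2))
E
```

```text
109 13.3417 along 109.0 [553.4 181.6 235.3] F [-2.8  0.   8.1] Fu 0.6
110 13.7583 along 109.5 [553.5 182.  235.4] F [-2.1 -2.9  8. ] Fu -2.5
111 14.175 along 110.3 [553.4 182.8 235.5] F [-0.3 -4.   7.9] Fu -3.9
112 14.5917 along 111.2 [553.3 183.8 235.5] F [-0.3 -4.7  8.6] Fu -4.6
113 15.0083 along 112.2 [553.2 184.8 235.6] F [ 0.2 -5.4  8.6] Fu -5.3
114 15.425 along 113.3 [553.1 185.8 235.6] F [ 2.  -4.6  8.1] Fu -4.9
115 15.8417 along 114.2 [552.9 186.8 235.6] F [ 0.1 -4.6  8.2] Fu -4.6
116 16.2583 along 115.2 [552.7 187.7 235.5] F [ 0.6 -5.2  8.7] Fu -5.2
```

View pics/s3.png

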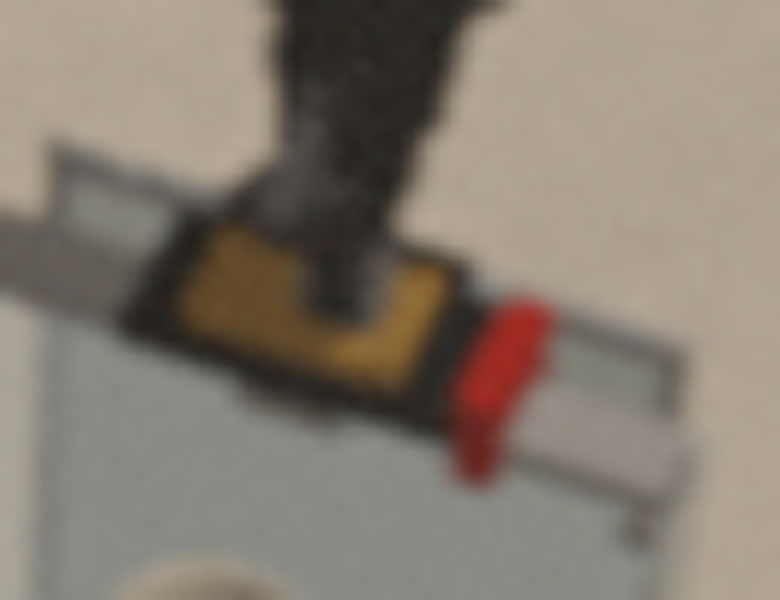

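The along-rail force has levelled off at −5 N with 8 N down. The fingertip is slipping in the dish while the catch stands against the stop; a sliding door would give only about 1 N. The picture shows no gap. I'll lift straight up, clear the area and check.

```bash
python3 - <<'E'
from rig import bot
from h import *
import cv2,pickle
p=np.array(bot.read_state()["ee_pos"])
bot.servo_line(p+[0,0,15],speed=15)
bot.servo_line(p+[0,0,110],speed=80)
e=np.array(bot.read_state()["ee_pos"])
bot.servo_line(np.array([420,80,e[2]]),speed=100)
bot.dwell(.5);s=bot.read_state();print(s["clock"],s["ee_pos"],s["ft_force"])
t=bot.read_camera("top");c=bot.read_camera("scene");pickle.dump({"top":t,"scene":c},open("cam1.pkl","wb"))
cv2.imwrite("pics/t4.png",t["image"]);cv2.imwrite("pics/t4z.png",cv2.resize(t["image"][165:225,215:315],None,fx=8,fy=8,interpolation=2))
cv2.imwrite("pics/s4z.png",cv2.resize(c["image"][160:235,300:400],None,fx=8,fy=8,interpolation=2))
E
```

```text
21.2333 [420.00426887  80.00231066 344.95556519] [ 0.49964829 -0.56549328  0.91080701]
```

View pics/t4.png

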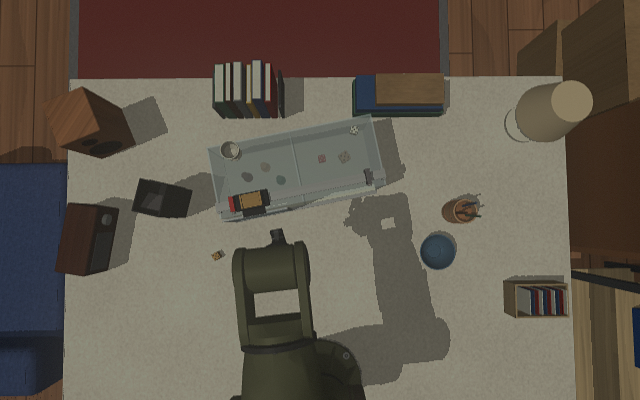

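View pics/t4z.png

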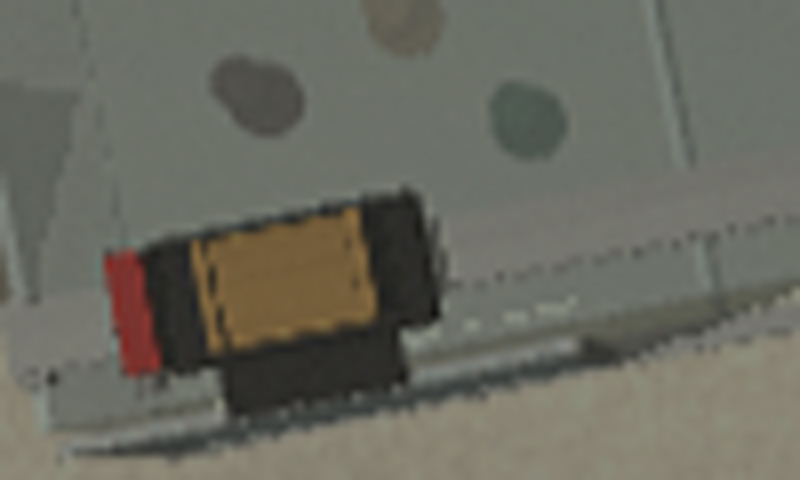

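View pics/s4z.png

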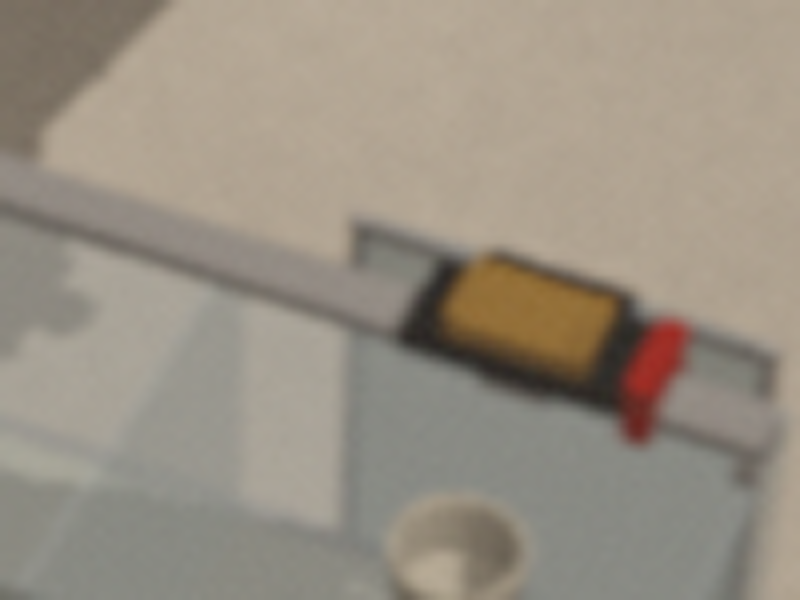

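Both views show the catch flush against the red stop with no visible gap, and the bystanders where they were. I'll measure the distance and hand in.

```bash
python3 - <<'E'
from rig import bot
from h import *
import pickle
d=pickle.load(open("cam1.pkl","rb"));t=d["top"]
pc=np.mean([atz(t,*zc(x,y,215,165),222) for x,y in[(193,242),(360,207),(378,318),(210,355)]],0)
red=atz(t,*zc(133,312,215,165),218)
D=np.linalg.norm((pc-red)[:2]);print(pc,D,dep(t,250.5,200)[2])
if D<54: bot.finish_job();print("handed in")
E
```

```text
[551.47794409 178.19733532 222.        ] 50.83670363730897 222.5577060110777
the job is handed in; nothing more can be done
handed in
```

I pressed the pad about 3 mm down with the closed fingertips (about 8.5 N) and slid the door about 108 mm with the pad held down. When the catch met the red stop, I lifted straight off so the brake holds it there, then handed the job in. The run took about 21 s; no verdict was reported.

- **At the stop:** The along-rail force settled at about 5 N, against about 1 N for a sliding door. The top camera put the pad 50.8 mm from the red stop (51 mm is contact), and neither view showed a gap.
- **Pad:** Its depth reading was about 222 mm, consistent with it being fully up.
- **Other things:** They looked unmoved in the last top picture; I checked this by eye only.
- **Disagreements:** The two cameras differed by about 5 mm on absolute positions, so I used the mean. The first force stop, at 109 mm, was unclear along the rail, so I crept about 6 mm further to confirm contact; the fingertip slid within the dish while the door stood still.

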